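# Pack spare cells down the storage tube

### The job

Put the short, fat cell from the clear battery tray into the clear upright tube, on top of the cell that is stuck part-way down it. Then take the pusher rod out of its wooden holder and with it push both cells down until they bottom out, pressing them home firmly for a moment (at least 15 N, never over 35 N). Stand the pusher back in its holder, and leave the two long cells and the other things on the table alone.

Things in the scene. Friction and masses are not known exactly. Their poses are not given: they have to be found in the camera images.
- tube_mouth (a point): Centre of the open top of the spare-cell tube, 130 mm above the table: a clear plastic tube, upright, fixed on a round dark wooden foot (84 mm across, 12 mm high). Bore 21 mm, outside 27 mm; the top 6 mm flares to a 30 mm wide mouth (36 mm outside). z up. The bottom's depth differs each time: with both cells home, the top of the upper one lies 29 to 45 mm below the mouth; it has to be felt.
- tube: The same tube; origin at the centre of its foot's underside, on the table. In it the lower cell (17 mm across, 34.5 mm high) sticks part-way, held by a snug sleeve: it stays under the weight of things, slides down at a steady push of about 9 N (some more when pushed fast) and stays where it is left. It has 14 to 28 mm still to go.
- seat (a joint): The seat ring at the bottom of the tube, under the lower cell, in m: 0 is up, 0.004 is fully down, with the cells home. It starts at 0 and moves only when the lower cell has reached it and is pushed on with about 12 N; it stays down. At the end of its 4 mm the resistance rises steeply, by about 12 N for each further mm: that is the bottom.
- cell_center (a point): Centre (half-way up) of the loose short cell: upright grey cylinder 17 mm across and 34.5 mm high, 18 g, the shortest and fattest of the three in the tray; it stands in one of the three pockets, its underside 4 mm above the table, the top 24.5 mm of it above the tray. z along its axis, up. It falls freely down the tube when let go in the mouth; the button end stays up.
- tray: Clear battery strip tray, fixed, 160 x 34 x 14 mm; origin at the centre of its underside on the table, x along its length, z up. Three round pockets 19 mm across (20 mm at most) and 10 mm deep at x = -50, 0 and +50 mm, holding the short cell and two long ones in any order.
- longcell1: A long cell, 14.5 mm across and 50.5 mm high, upright in a tray pocket; origin at the centre of its underside. To be left alone.
- longcell2: The other long cell, same as longcell1. To be left alone.
- pusher_grip (a point): Centre of the pusher's handle. The pusher is a rod, 70 g, standing upright in the holder: an aluminium shaft 14 mm across and 85 mm long, flat-ended, below a round wooden handle 24 mm across and 45 mm high. Its axis is z, up; the foot of the shaft lies 107.5 mm below this point, and the handle's top 22.5 mm above it.
- pusher_tip (a point): Centre of the flat foot of the pusher's shaft, z up along the rod.
- holder_mouth (a point): Centre of the hole in the top of the pusher's holder, a dark wooden block 70 x 70 x 45 mm fixed to the table: 45 mm above the table; hole 18 mm across, chamfered 3 mm, 37 mm deep (its floor 8 mm above the table). x and y along the block's sides, z up.
- cup: Grey ceramic cup, 76 mm across, 85 mm high; origin at the centre of its underside. Bystander.
- sanitiser: White hearing aid sanitiser with a sliding cover, 85 x 150 x 59 mm; origin at the centre of its underside. Bystander.
- opener: Flat steel bottle opener, about 125 mm long, 36 mm wide, 4 mm thick, lying on the table; origin under its middle. Bystander.
- storage: Small hinged wooden storage box, lid shut, 130 x 190 x 75 mm (with the lid and its knob about 120 mm high), fixed; origin at the centre of its underside. Bystander.

How it is judged (in metres and radians):
On the way, in this order (a step that is already met when the one before it is completed fails the run):
1. the short cell is down inside the tube, let go of (horizontal distance between cell_center and tube_mouth below 0.005 m and z of cell_center in the frame of tube_mouth below -0.015 m and angle between cell_center's own z axis and vertical below 0.25 rad and contact force between the fingers and cell below 0.1 N), for 0.2 s.
2. the pusher presses the cells against the bottom of the tube with at least 15 N (value of joint seat above 0.0032 m and horizontal distance between cell_center and tube_mouth below 0.005 m and z of cell_center in the frame of tube_mouth below -0.043 m and angle between cell_center's own z axis and vertical below 0.25 rad and contact force between pusher and cell above 15 N), for 0.2 s.
At the end, for the whole second after the job is handed in: The seat ring is within 0.8 mm of fully down; the short cell stands upright in the tube on the lower one, its centre within 5 mm of the axis and over 43 mm below the mouth; the pusher is at rest in its holder, foot within 5 mm of the hole's floor, leaning under 0.2 rad (value of joint seat above 0.0032 m and horizontal distance between cell_center and tube_mouth below 0.005 m and z of cell_center in the frame of tube_mouth below -0.043 m and angle between cell_center's own z axis and vertical below 0.25 rad and horizontal distance between pusher_tip and holder_mouth below 0.006 m and z of pusher_tip in the frame of holder_mouth below -0.032 m and angle between pusher_grip's own z axis and vertical below 0.2 rad and linear speed of each of pusher, cell below 0.02 m/s); the robot touches nothing.
It fails at once if the pusher presses on the cell with more than 35 N (contact force between pusher and cell above 35 N).
It fails at once if a long cell is moved by more than 20 mm (distance of any of longcell1, longcell2 from where it was at the start of the episode above 0.02 m).
It fails at once if the cup is moved by more than 20 mm (distance of cup from where it was at the start of the episode above 0.02 m).
It fails at once if the sanitiser is moved by more than 20 mm (distance of sanitiser from where it was at the start of the episode above 0.02 m).
It fails at once if the bottle opener is moved by more than 20 mm (distance of opener from where it was at the start of the episode above 0.02 m).
It also fails if it takes over 67 s, if anything falls off the work surface, if the arm or the gripper's body presses on something with over 40 N, if the wrist force passes 120 N, or if a joint passes its speed limit or range.

### The arm

A 6-joint arm with a two-finger parallel gripper is mounted at the origin on the work surface. World frame = base frame: x ahead of the robot, y to its left, z up, the work surface at z = 0. Lengths are in m, angles in degrees, forces in N, time in s.
With the tool pointing down it reaches from about 0.35 to 0.875 m from the base axis. Payload 4.2 kg.
Tool frame: the origin (TCP) lies on the centre line of the jaws, within the pads' length; the fingertips stand 25 mm ahead of it and the grasp point (between the pads) lies 6 mm ahead of it; z points along the fingers, y is the line along which they close (so a half turn about z gives the same grasp; the last joint's range is limited). The gripper opens to 87 mm and grips with 3 to 60 N. Pads are 19 mm wide; open, the fingers measure 117 mm over their backs; the gripper's body (75 mm by 190 mm) begins 51 mm behind the grasp point.
Start: joints at [-49.297, 22.042, 0.453, 0, -68.411, -14.817], TCP at [0.273, -0.562, 0.248] pointing down, gripper open.
Joint ranges: [-179.83, 179.83], [-69.29, 118.12], [-61.27, 80.66], [-181.25, 117.63], [-171.15, -9.14], [-177.46, 177.46]. Speed limits (degrees/s): [159.86, 159.86, 180, 180, 180, 180].

### API

Orientations are given as a 3x3 rotation matrix whose columns are the frame's x, y, z axes.
In Python, from station import r gives the robot as it stands.
- The arm moves only by the tool move_arm, never from a script. Its argument "series" is a list of rows, each an object with "grip": the opening, from 0 (shut) to 1 (fully open); "xyz": the shift along the tool's x, y, z in mm, a list of three; "angular": the turn, a rotation vector about the tool's x, y, z in rad, a list of three. A call has 1 to 10 rows; each row is the pose to reach, as a shift and turn from the pose commanded when the call began, along the tool's axes at that moment; what a row does not reach only later rows make up. A row lasts 1/10 s, in which the tool goes at most 50 mm and 8.59 degrees, less where a joint would pass 70% of its speed; a pose out of reach is approached as far as the arm can. A call with a gripper value outside its range is refused whole. The fingers move at their own pace and stop on an object; the grip force is fixed at half the most. Time passes only in rows, so rows that repeat a pose let the fingers close. It gives the time, the measured TCP pose, the force, the opening and the grip force at its end, in the units of the state.
- r.sense(): the state, without advancing time (a new reading comes with each control period).
- r.capture(name): name is "scene" or "top"; returns a dict with "img" (400x640x3 uint8, red, green, blue), "camera_matrix" (3x3 intrinsics, pixels), "rvec" (rotation vector, rad) and "tvec" (3), from world to camera coordinates, as OpenCV has them. Camera axes: x right, y down, z forward; pixel columns grow to the right and rows downward; lengths in m; the calibration is good to about 2 mm. A picture is of the moment at which its call begins. There is no depth.
- r.finish_job(): hands the job in; it is judged then, once.
The state is a dict: "time_s": time; "joints": joint angles; "joint_velocities": joint speeds; "effort": joint torques, N m; "tcp_pos": TCP position; "ee_rot": TCP orientation; "wrist_force": force on the tool from outside, world axes, zero at the start; "moment": the same for the moment, N m; "gripper_width": opening from 0.0 (shut) to 1.0 (fully open); "gripper_force": force on a finger pad.
Only numpy, scipy, OpenCV 4.12 (cv2) and the standard library are available. Lean on these libraries where they do the work, as an engineer would, in place of code of your own. Each camera call takes 0.05 s, during which the arm holds its last target. There are 200 camera calls.

## Working session

There is one attempt and no reset: what is moved stays moved. The work goes in short steps, Python scripts to look and compute and a tool call to move; the robot and the scene stay as the last step left them, time stands still between calls to the robot, and variables do not carry over. Pictures are saved under pics/ and viewed, at most 12 in all, crops included, and the job is handed in when it is done.

Besides the shell and the picture viewer there is one more tool, called after "Emit:" in YAML: its name, and indented under it one key for each argument. move_arm: Moves the arm, as the interface text tells. Its arguments: {"type":"object","properties":{"series":{"type":"array"}},"required":["series"]}

```bash
mkdir -p pics; python3 - <<'E'
from station import r
import cv2,numpy as np
for n in("scene","top"):
    c=r.capture(n); cv2.imwrite(f"pics/{n}0.png",cv2.cvtColor(c["img"],cv2.COLOR_RGB2BGR))
    R=cv2.Rodrigues(np.array(c["rvec"]))[0]; print(n,c["camera_matrix"],R.round(3).tolist(),(-R.T@np.array(c["tvec"]).ravel()).round(3))
s=r.sense(); print(s)
E
```

```text
scene [[389.23033643   0.         320.60246019]
 [  0.         389.23033643 195.20237388]
 [  0.           0.           1.        ]] [[-0.735, 0.678, 0.005], [0.348, 0.384, -0.855], [-0.581, -0.627, -0.518]] [1.108 0.515 0.587]
top [[393.29743981   0.         319.03503353]
 [  0.         393.29743981 198.54703411]
 [  0.           0.           1.        ]] [[-0.007, -1.0, 0.017], [-0.991, 0.005, -0.132], [0.131, -0.018, -0.991]] [ 0.406 -0.039  1.218]
{'time_s': 0.1, 'joints': array([-4.92989550e+01,  2.20899381e+01,  3.87867536e-01, -2.48020174e-02,
       -6.84110166e+01, -1.48187214e+01]), 'joint_velocities': array([-0.03600095, -0.02019024,  0.18800893,  0.06168192, -0.08839136,
       -0.07888416]), 'effort': array([-2.00540212e-04, -3.91690636e+01,  1.87935483e+01,  4.23196211e+00,
        1.34962201e-02, -7.51393145e-05]), 'tcp_pos': array([ 0.27265627, -0.56185655,  0.24653429]), 'ee_rot': array([[-8.99762127e-01, -4.36379596e-01, -9.81929249e-04],
       [-4.36380685e-01,  8.99760415e-01,  1.75879533e-03],
       [ 1.15998672e-04,  2.01099239e-03, -9.99997971e-01]]), 'wrist_force': array([0.28241936, 1.46159516, 0.12045666]), 'moment': array([-0.03846708,  0.02967542,  0.02623   ]), 'gripper_force': 0.0, 'gripper_width': 1.0026783086498174}
```

View pics/scene0.png

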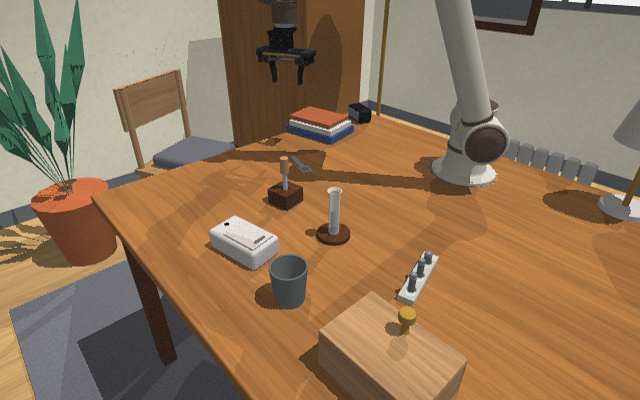

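View pics/top0.png

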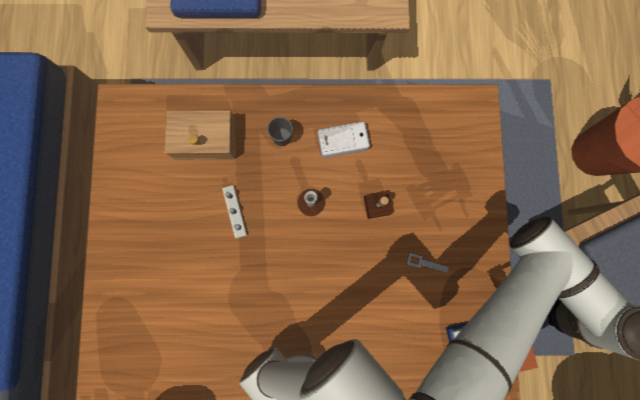

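The scene shows the tray at about (419,277), the tube at (334,215) and the pusher at (285,180). In the top view they are at (234,211), (311,201) and (379,205). I'll make one enlarged mosaic to read pixel positions.

```bash
python3 - <<'E'
import cv2,numpy as np
def crop(n,u,v,w,h,k):
    i=cv2.imread(f"pics/{n}0.png")[v:v+h,u:u+w]; i=cv2.resize(i,None,fx=k,fy=k,interpolation=cv2.INTER_NEAREST)
    for a in range(-u%10,w,10): cv2.putText(i,str(a+u),(a*k,8),0,.3,(0,255,255)); i[:,a*k]=i[:,a*k]//2+[0,90,90]
    for a in range(-v%10,h,10): cv2.putText(i,str(a+v),(0,a*k+8),0,.3,(0,255,255)); i[a*k]=i[a*k]//2+[0,90,90]
    return cv2.resize(i,None,fx=1,fy=1)
k=4
S=np.hstack([crop("scene",392,245,66,68,k),crop("scene",302,181,66,68,k),crop("scene",254,148,66,68,k)])
T=np.hstack([crop("top",202,180,66,68,k),crop("top",281,170,66,68,k),crop("top",350,175,66,68,k)])
cv2.imwrite("pics/m.png",np.vstack([S,T]))
E
```

```text
(no output)
```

View pics/m.png

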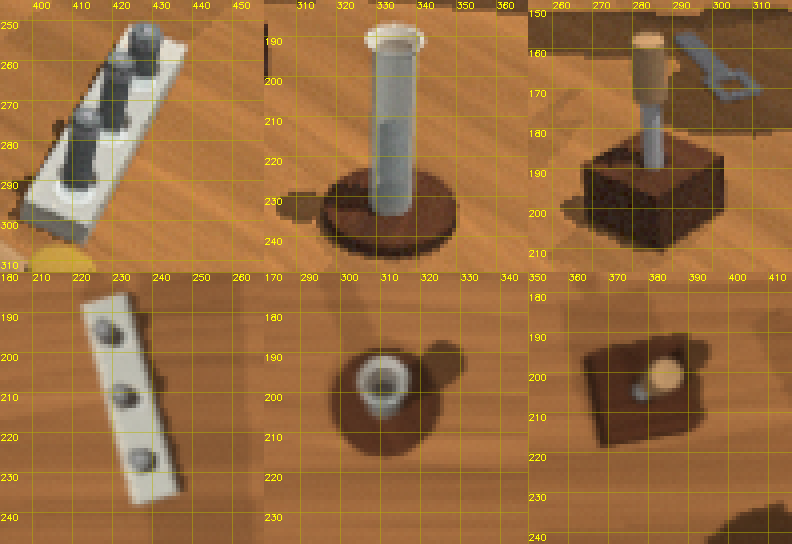

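The mosaic shows the far cell in the scene view, at (427,257), as the shortest. That's the base-side pocket, at (236,227) in the top view. Next I'll measure using masks and ray casting.

```bash
cat > h.py <<'E'
import cv2,numpy as np
from station import r
def cap(n):
    c=r.capture(n); c["R"]=cv2.Rodrigues(np.array(c["rvec"]))[0]; c["C"]=-c["R"].T@np.array(c["tvec"]).ravel(); c["t"]=np.array(c["tvec"]).ravel(); return c
def ray(c,p): return c["R"].T@np.linalg.solve(c["camera_matrix"],[p[0],p[1],1.])
def onz(c,p,z):
    d=ray(c,p); return c["C"]+d*(z-c["C"][2])/d[2]
def proj(c,P): return cv2.projectPoints(np.array([P],float),np.array(c["rvec"]),c["t"],c["camera_matrix"],None)[0].ravel()
def tri(a,p,b,q):
    P=[c["camera_matrix"]@np.c_[c["R"],c["t"]] for c in(a,b)]
    X=cv2.triangulatePoints(P[0],P[1],np.array(p,float),np.array(q,float)).ravel(); return X[:3]/X[3]
def blob(c,lo,hi,box):
    u,v,w,h=box; m=cv2.inRange(cv2.cvtColor(c["img"],cv2.COLOR_RGB2HSV),lo,hi)
    z=np.zeros_like(m); z[v:v+h,u:u+w]=m[v:v+h,u:u+w]
    k=cv2.findContours(z,cv2.RETR_EXTERNAL,cv2.CHAIN_APPROX_NONE)[0]; return max(k,key=cv2.contourArea)
E
python3 - <<'E'
from h import *
np.set_printoptions(precision=4,suppress=True)
t=cap("top"); s=cap("scene")
k=blob(t,(0,0,130),(179,70,255),(202,180,66,68)); q=cv2.minAreaRect(k); b=cv2.boxPoints(q)
B=np.array([onz(t,p,.014) for p in b]); print("tray",q,onz(t,q[0],.014),np.linalg.norm(B-np.roll(B,1,0),axis=1)); print(B)
for nm,lo,hi,box,z in(("foot",(0,60,0),(179,255,90),(293,180,36,40),.012),("block",(0,60,0),(179,255,75),(360,185,34,40),.045)):
    k=blob(t,lo,hi,box); q=cv2.minAreaRect(k); print(nm,q,cv2.minEnclosingCircle(k),onz(t,q[0],z)); print(np.array([onz(t,p,z) for p in cv2.boxPoints(q)]))
k=blob(t,(0,0,125),(179,90,255),(300,185,24,26)); e=cv2.minEnclosingCircle(k); print("mouth top",e,onz(t,e[0],.13))
k=blob(s,(0,0,150),(179,110,255),(322,184,24,14)); bb=cv2.boundingRect(k); print("mouth scene",bb)
print(tri(t,e[0],s,(bb[0]+bb[2]/2-.5,bb[1]+bb[3]/2-.5)), proj(s,onz(t,e[0],.13)))
k=blob(t,(5,40,130),(25,170,255),(376,193,18,14)); e=cv2.minEnclosingCircle(k); print("handle top",e,onz(t,e[0],.138),proj(s,onz(t,e[0],.138)))
E
```

```text
tray ((233.8470458984375, 211.41000366210938), (51.69820022583008, 11.544259071350098), 75.46554565429688) [0.527  0.2005 0.014 ] [0.16   0.0353 0.1602 0.0347]
[[0.6003 0.2392 0.014 ]
 [0.6092 0.2051 0.014 ]
 [0.4548 0.1624 0.014 ]
 [0.4462 0.1961 0.014 ]]
foot ((319.9999694824219, 200.50001525878906), (15.254255294799805, 25.516210556030273), 3.1798300743103027) ((320.5, 200.4583282470703), 13.694745063781738) [ 0.5596 -0.0637  0.012 ]
[[ 0.5215 -0.0378  0.012 ]
 [ 0.6009 -0.0426  0.012 ]
 [ 0.598  -0.0899  0.012 ]
 [ 0.5186 -0.0847  0.012 ]]
block ((378.1731262207031, 204.36538696289062), (22.749469757080078, 25.298978805541992), 78.69007110595703) ((377.6129150390625, 204.6774139404297), 15.62871265411377) [ 0.5428 -0.2381  0.045 ]
[[ 0.5693 -0.1946  0.045 ]
 [ 0.5841 -0.2701  0.045 ]
 [ 0.5163 -0.2815  0.045 ]
 [ 0.5018 -0.2065  0.045 ]]
mouth top ((310.4178161621094, 196.96575927734375), 6.5007123947143555) [ 0.5546 -0.0346  0.13  ]
mouth scene (327, 186, 16, 9)
[ 0.5546 -0.0344  0.1289] [334.3093 189.5426]
handle top ((384.0, 200.5), 4.031229019165039) [ 0.5426 -0.2389  0.138 ] [283.8357 156.5919]
```

Sizes check out: the tray measures 160 x 35 mm, the mouth triangulates to z=0.129, and the block and handle centres agree. The short cell should be at about (0.479, 0.187). Moving above it now.

Emit:
move_arm:
  series:
    - {"grip": 1, "xyz": [-51, 58, 0], "angular": [0, 0, 0.09]}
    - {"grip": 1, "xyz": [-460, 525, 0], "angular": [0, 0, 0.18]}
    - {"grip": 1, "xyz": [-460, 525, 0], "angular": [0, 0, 0.18]}
    - {"grip": 1, "xyz": [-460, 525, 0], "angular": [0, 0, 0.18]}
    - {"grip": 1, "xyz": [-460, 525, 0], "angular": [0, 0, 0.18]}
    - {"grip": 1, "xyz": [-460, 525, 0], "angular": [0, 0, 0.18]}
    - {"grip": 1, "xyz": [-460, 525, 0], "angular": [0, 0, 0.18]}
    - {"grip": 1, "xyz": [-460, 525, 0], "angular": [0, 0, 0.18]}
    - {"grip": 1, "xyz": [-460, 525, 0], "angular": [0, 0, 0.18]}
    - {"grip": 1, "xyz": [-460, 525, 0], "angular": [0, 0, 0.18]}

```text
time_s: 1.2
tcp_pos: [0.4051, -0.0781, 0.2479]
ee_rot: [[-0.963, -0.269, 0.001], [-0.269, 0.963, 0.0], [-0.001, -0.0, -1.0]]
wrist_force: [1.1, 0.1, -0.3]
gripper_width: 1.0
gripper_force: 0.0
```

```bash
cat >> h.py <<'E'
def to(P):
    s=r.sense(); d=s["ee_rot"].T@(np.array(P)-s["tcp_pos"])*1e3
    print("t",round(s["time_s"],2),"tcp",s["tcp_pos"].round(4),"shift",d.round(1),"yaw y",round(np.degrees(np.arctan2(s["ee_rot"][1,1],s["ee_rot"][0,1])),1),"z",s["ee_rot"][:,2].round(4),"F",s["wrist_force"].round(1),"grip",round(s["gripper_width"],3),round(s["gripper_force"],1))
E
python3 -c "
from h import *
to([.4788,.1872,.14])
t=cap('top'); s=cap('scene')
for d in(-.05,0,.05):
    P=[.527+d*.964,.2005+d*.266,.0385]; print(proj(t,P),proj(s,P))"
```

```text
t 1.2 tcp [ 0.4051 -0.0781  0.2479] shift [-142.1  235.8  108. ] yaw y 105.6 z [ 1.e-03  2.e-04 -1.e+00] F [ 1.1  0.1 -0.3] grip 1.0 0.0
[236.36966849 226.64257903] [428.5768523  251.54732212]
[232.24954488 210.60225155] [420.81859122 264.44313516]
[228.17175269 194.72672735] [412.33996318 278.53634509]
```

Emit:
move_arm:
  series:
    - {"grip": 1, "xyz": [-142, 236, 0], "angular": [0, 0, 0]}
    - {"grip": 1, "xyz": [-142, 236, 0], "angular": [0, 0, 0]}
    - {"grip": 1, "xyz": [-142, 236, 0], "angular": [0, 0, 0]}
    - {"grip": 1, "xyz": [-142, 236, 0], "angular": [0, 0, 0]}
    - {"grip": 1, "xyz": [-142, 236, 0], "angular": [0, 0, 0]}
    - {"grip": 1, "xyz": [-142, 236, 108], "angular": [0, 0, 0]}
    - {"grip": 1, "xyz": [-142, 236, 108], "angular": [0, 0, 0]}
    - {"grip": 1, "xyz": [-142, 236, 108], "angular": [0, 0, 0]}
    - {"grip": 1, "xyz": [-142, 236, 108], "angular": [0, 0, 0]}
    - {"grip": 1, "xyz": [-142, 236, 108], "angular": [0, 0, 0]}

```text
time_s: 2.3
tcp_pos: [0.4798, 0.1853, 0.1415]
ee_rot: [[-0.963, -0.268, 0.003], [-0.268, 0.963, 0.001], [-0.003, 0.0, -1.0]]
wrist_force: [-0.1, -0.1, -0.0]
gripper_width: 1.0
gripper_force: 0.0
```

```bash
python3 - <<'E'
from h import *
to([.4788,.1872,.044])
c=cap("scene")["img"][200:310,370:480]; cv2.imwrite("pics/g1.png",cv2.cvtColor(cv2.resize(c,None,fx=5,fy=5,interpolation=cv2.INTER_CUBIC),cv2.COLOR_RGB2BGR))
E
```

```text
t 2.3 tcp [0.4798 0.1853 0.1415] shift [ 0.8  2.1 97.5] yaw y 105.6 z [ 0.0028  0.0011 -1.    ] F [-0.1 -0.1 -0. ] grip 1.0 0.0
```

View pics/g1.png

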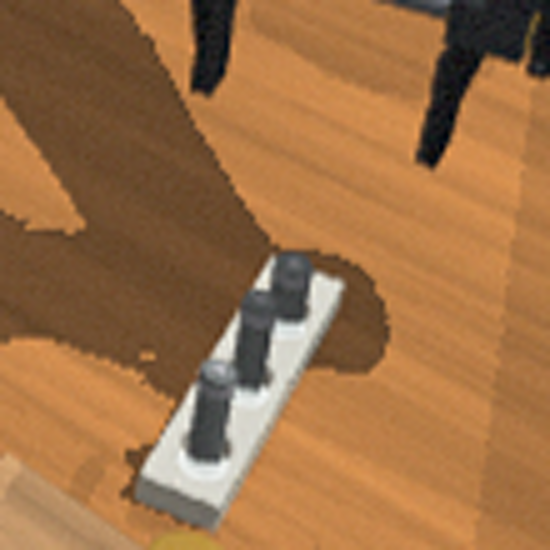

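The far cell, at crop (292,285), is clearly the shortest, and the fingers straddle it. Descending and gripping.

Emit:
move_arm:
  series:
    - {"grip": 1, "xyz": [1, 2, 40], "angular": [0, 0, 0]}
    - {"grip": 1, "xyz": [1, 2, 70], "angular": [0, 0, 0]}
    - {"grip": 1, "xyz": [1, 2, 90], "angular": [0, 0, 0]}
    - {"grip": 1, "xyz": [1, 2, 97], "angular": [0, 0, 0]}
    - {"grip": 1, "xyz": [1, 2, 97], "angular": [0, 0, 0]}
    - {"grip": 0.5, "xyz": [1, 2, 97], "angular": [0, 0, 0]}
    - {"grip": 0.3, "xyz": [1, 2, 97], "angular": [0, 0, 0]}
    - {"grip": 0.1, "xyz": [1, 2, 97], "angular": [0, 0, 0]}
    - {"grip": 0.1, "xyz": [1, 2, 97], "angular": [0, 0, 0]}
    - {"grip": 0.1, "xyz": [1, 2, 97], "angular": [0, 0, 0]}

```text
time_s: 3.35
tcp_pos: [0.4772, 0.1872, 0.0429]
ee_rot: [[-0.963, -0.269, 0.001], [-0.269, 0.963, 0.0], [-0.001, 0.0, -1.0]]
wrist_force: [1.0, 0.4, 0.4]
gripper_width: 0.629
gripper_force: 0.0
```

```bash
python3 - <<'E'
from h import *
to([.4788,.1872,.175])
E
```

```text
t 3.35 tcp [0.4772 0.1872 0.0429] shift [  -1.6   -0.4 -132.1] yaw y 105.6 z [ 5.e-04  4.e-04 -1.e+00] F [1.  0.4 0.4] grip 0.629 0.0
```

Emit:
move_arm:
  series:
    - {"grip": 0.1, "xyz": [-1, 0, -1], "angular": [0, 0, 0]}
    - {"grip": 0.1, "xyz": [-1, 0, -1], "angular": [0, 0, 0]}
    - {"grip": 0.1, "xyz": [-1, 0, -1], "angular": [0, 0, 0]}
    - {"grip": 0.1, "xyz": [-1, 0, -1], "angular": [0, 0, 0]}
    - {"grip": 0.1, "xyz": [-1, 0, -1], "angular": [0, 0, 0]}
    - {"grip": 0.1, "xyz": [-1, 0, -1], "angular": [0, 0, 0]}
    - {"grip": 0.1, "xyz": [-1, 0, -1], "angular": [0, 0, 0]}
    - {"grip": 0.1, "xyz": [-1, 0, -1], "angular": [0, 0, 0]}
    - {"grip": 0.1, "xyz": [-1, 0, -1], "angular": [0, 0, 0]}
    - {"grip": 0.1, "xyz": [-1, 0, -1], "angular": [0, 0, 0]}

```text
time_s: 4.35
tcp_pos: [0.4781, 0.1873, 0.0435]
ee_rot: [[-0.963, -0.268, -0.0], [-0.268, 0.963, -0.0], [0.0, -0.0, -1.0]]
wrist_force: [-0.3, -0.4, 0.6]
gripper_width: 0.185
gripper_force: 30.0
```

```bash
python3 - <<'E'
from h import *
to([.4788,.1872,.175])
E
```

```text
t 4.35 tcp [0.4781 0.1873 0.0435] shift [  -0.7   -0.3 -131.5] yaw y 105.6 z [-0. -0. -1.] F [-0.3 -0.4  0.6] grip 0.185 30.0
```

Emit:
move_arm:
  series:
    - {"grip": 0.1, "xyz": [0, 0, -15], "angular": [0, 0, 0]}
    - {"grip": 0.1, "xyz": [0, 0, -50], "angular": [0, 0, 0]}
    - {"grip": 0.1, "xyz": [0, 0, -100], "angular": [0, 0, 0]}
    - {"grip": 0.1, "xyz": [0, 0, -150], "angular": [0, 0, 0]}
    - {"grip": 0.1, "xyz": [-2, -40, -150], "angular": [0, 0, 0]}
    - {"grip": 0.1, "xyz": [-6, -90, -150], "angular": [0, 0, 0]}
    - {"grip": 0.1, "xyz": [-9, -140, -150], "angular": [0, 0, 0]}
    - {"grip": 0.1, "xyz": [-12, -190, -150], "angular": [0, 0, 0]}
    - {"grip": 0.1, "xyz": [-14, -222, -150], "angular": [0, 0, 0]}
    - {"grip": 0.1, "xyz": [-14, -234, -150], "angular": [0, 0, 0]}

```text
time_s: 5.35
tcp_pos: [0.5548, -0.0371, 0.1932]
ee_rot: [[-0.964, -0.265, -0.0], [-0.265, 0.964, -0.0], [0.0, -0.0, -1.0]]
wrist_force: [-0.1, 0.3, -0.8]
gripper_width: 0.189
gripper_force: 30.0
```

```bash
python3 - <<'E'
from h import *
to([.5546,-.0346,.185])
def c(n,u,v,w,h): return cv2.resize(cap(n)["img"][v:v+h,u:u+w],(400,500),interpolation=cv2.INTER_NEAREST)
cv2.imwrite("pics/t1.png",cv2.cvtColor(np.hstack([c("scene",304,140,60,75),c("top",280,160,60,75)]),cv2.COLOR_RGB2BGR))
E
```

```text
t 5.35 tcp [ 0.5548 -0.0371  0.1932] shift [-0.5  2.4  8.2] yaw y 105.4 z [-3.e-04 -3.e-04 -1.e+00] F [-0.1  0.3 -0.8] grip 0.189 30.0
```

View pics/t1.png

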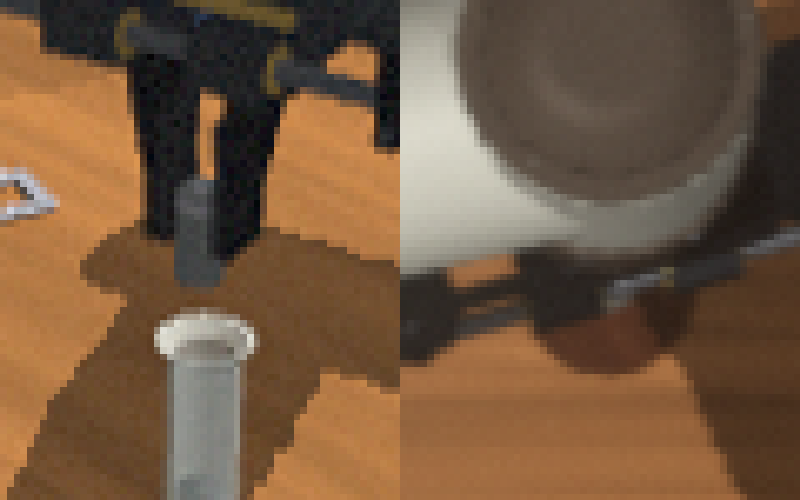

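The cell hangs upright, with its bottom at about scene pixel (333.5,182), just off the tube axis at column 334.7. I'll correct the residual and check again.

Emit:
move_arm:
  series:
    - {"grip": 0.1, "xyz": [0, 2, 0], "angular": [0, 0, 0]}
    - {"grip": 0.1, "xyz": [0, 2, 8], "angular": [0, 0, 0]}
    - {"grip": 0.1, "xyz": [0, 2, 14], "angular": [0, 0, 0]}
    - {"grip": 0.1, "xyz": [0, 2, 14], "angular": [0, 0, 0]}
    - {"grip": 0.1, "xyz": [0, 2, 14], "angular": [0, 0, 0]}

```text
time_s: 5.95
tcp_pos: [0.5537, -0.0318, 0.1792]
ee_rot: [[-0.963, -0.27, -0.001], [-0.27, 0.963, -0.0], [0.001, -0.0, -1.0]]
wrist_force: [0.2, -0.0, 0.2]
gripper_width: 0.188
gripper_force: 30.0
```

```bash
python3 - <<'E'
from h import *
to([.5546,-.0346,.157])
s=cap("scene"); i=s["img"]; print("pred cell bottom",proj(s,[.5546,-.0346,.1395]),"mouth",proj(s,[.5546,-.0346,.13]))
cv2.imwrite("pics/t2.png",cv2.cvtColor(cv2.resize(i[150:225,304:364],(640,600)[:2] and (480,600),interpolation=cv2.INTER_NEAREST),cv2.COLOR_RGB2BGR))
E
```

```text
t 5.95 tcp [ 0.5537 -0.0318  0.1792] shift [-0.2 -2.9 22.2] yaw y 105.6 z [-7.e-04 -2.e-04 -1.e+00] F [ 0.2 -0.   0.2] grip 0.188 30.0
pred cell bottom [334.43013528 185.99552981] mouth [334.33397589 189.54491172]
```

View pics/t2.png

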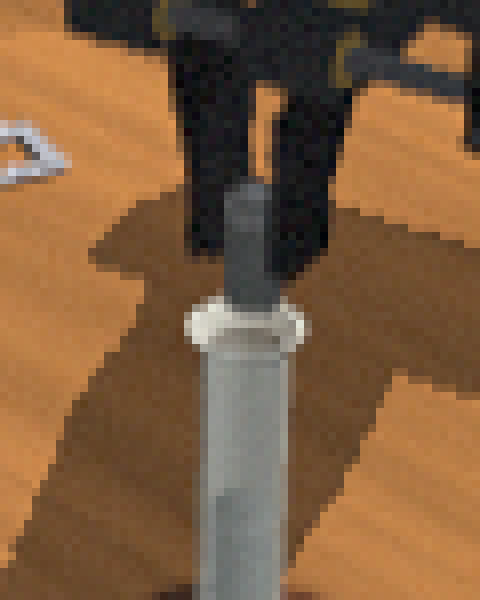

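The cell sits at column about 334.9 against the tube axis at 334.6, just above the mouth. Small correction, then insert.

Emit:
move_arm:
  series:
    - {"grip": 0.1, "xyz": [0, -2, 0], "angular": [0, 0, 0]}
    - {"grip": 0.1, "xyz": [0, -2, 5], "angular": [0, 0, 0]}
    - {"grip": 0.1, "xyz": [0, -2, 10], "angular": [0, 0, 0]}
    - {"grip": 0.1, "xyz": [0, -2, 14], "angular": [0, 0, 0]}
    - {"grip": 0.1, "xyz": [0, -2, 17], "angular": [0, 0, 0]}
    - {"grip": 0.1, "xyz": [0, -2, 20], "angular": [0, 0, 0]}
    - {"grip": 0.1, "xyz": [0, -2, 20], "angular": [0, 0, 0]}

```text
time_s: 6.7
tcp_pos: [0.5541, -0.0344, 0.159]
ee_rot: [[-0.963, -0.268, -0.001], [-0.268, 0.963, -0.0], [0.001, 0.0, -1.0]]
wrist_force: [-0.3, 0.4, -0.3]
gripper_width: 0.185
gripper_force: 30.0
```

```bash
python3 - <<'E'
from h import *
to([.5546,-.0346,.157])
E
```

```text
t 6.7 tcp [ 0.5541 -0.0344  0.159 ] shift [-0.4 -0.3  2. ] yaw y 105.6 z [-1.e-03 -1.e-04 -1.e+00] F [-0.3  0.4 -0.3] grip 0.185 30.0
```

The cell is 10 mm into the bore with no contact force. Releasing.

Emit:
move_arm:
  series:
    - {"grip": 0.3, "xyz": [0, 0, 0], "angular": [0, 0, 0]}
    - {"grip": 0.5, "xyz": [0, 0, 0], "angular": [0, 0, 0]}
    - {"grip": 0.7, "xyz": [0, 0, 0], "angular": [0, 0, 0]}
    - {"grip": 0.7, "xyz": [0, 0, 0], "angular": [0, 0, 0]}
    - {"grip": 0.7, "xyz": [0, 0, 0], "angular": [0, 0, 0]}
    - {"grip": 0.7, "xyz": [0, 0, 0], "angular": [0, 0, 0]}
    - {"grip": 0.7, "xyz": [0, 0, -30], "angular": [0, 0, 0]}
    - {"grip": 0.7, "xyz": [0, 0, -80], "angular": [0, 0, 0]}
    - {"grip": 0.7, "xyz": [0, 0, -80], "angular": [0, 0, 0]}

```text
time_s: 7.6
tcp_pos: [0.5583, -0.0343, 0.2469]
ee_rot: [[-0.963, -0.27, 0.015], [-0.27, 0.963, 0.0], [-0.014, -0.004, -1.0]]
wrist_force: [0.2, 0.7, -0.6]
gripper_width: 0.694
gripper_force: 0.0
```

```bash
python3 - <<'E'
from h import *
to([.5426,-.2389,.239])
i=cap("scene")["img"]
cv2.imwrite("pics/t3.png",cv2.cvtColor(cv2.resize(i[150:250,294:374],(480,600),interpolation=cv2.INTER_NEAREST),cv2.COLOR_RGB2BGR))
E
```

```text
t 7.6 tcp [ 0.5583 -0.0343  0.2469] shift [  70.4 -192.7    7.6] yaw y 105.7 z [ 1.460e-02  2.000e-04 -9.999e-01] F [ 0.2  0.7 -0.6] grip 0.694 0.0
```

View pics/t3.png

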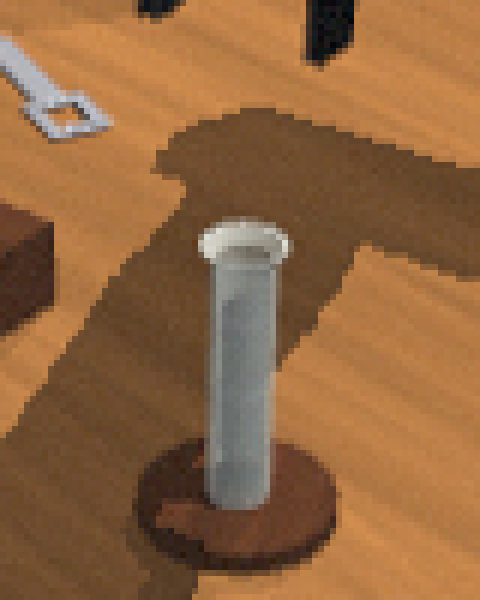

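The short cell dropped cleanly onto the lower one (dark column at crop rows 300–460). Now to the pusher.

Emit:
move_arm:
  series:
    - {"grip": 0.7, "xyz": [15, -45, 0], "angular": [0, 0, 0]}
    - {"grip": 0.7, "xyz": [30, -90, 0], "angular": [0, 0, 0]}
    - {"grip": 0.7, "xyz": [46, -135, 0], "angular": [0, 0, 0]}
    - {"grip": 0.7, "xyz": [60, -175, 0], "angular": [0, 0, 0]}
    - {"grip": 0.7, "xyz": [66, -194, 10], "angular": [0, 0, 0]}
    - {"grip": 0.7, "xyz": [66, -194, 40], "angular": [0, 0, 0]}
    - {"grip": 0.7, "xyz": [66, -194, 55], "angular": [0, 0, 0]}
    - {"grip": 0.7, "xyz": [66, -194, 55], "angular": [0, 0, 0]}
    - {"grip": 0.7, "xyz": [66, -194, 55], "angular": [0, 0, 0]}

```text
time_s: 8.55
tcp_pos: [0.5429, -0.239, 0.1843]
ee_rot: [[-0.963, -0.269, -0.001], [-0.269, 0.963, -0.0], [0.001, 0.0, -1.0]]
wrist_force: [0.6, 0.3, 0.4]
gripper_width: 0.701
gripper_force: 0.0
```

```bash
python3 - <<'E'
from h import *
to([.5426,-.2389,.1215])
t=cap("scene"); i=t["img"]
k=blob(t,(8,60,60),(20,200,255),(272,150,26,26)); print(cv2.boundingRect(k), proj(t,[.5426,-.2389,.138]),proj(t,[.5426,-.2389,.093]))
cv2.imwrite("pics/p1.png",cv2.cvtColor(cv2.resize(i[120:220,244:324],(480,600),interpolation=cv2.INTER_NEAREST),cv2.COLOR_RGB2BGR))
E
```

```text
t 8.55 tcp [ 0.5429 -0.239   0.1843] shift [ 0.2  0.2 62.8] yaw y 105.6 z [-1.e-03 -2.e-04 -1.e+00] F [0.6 0.3 0.4] grip 0.701 0.0
(272, 150, 26, 26) [283.83441287 156.584856  ] [284.56124607 171.59482528]
```

View pics/p1.png

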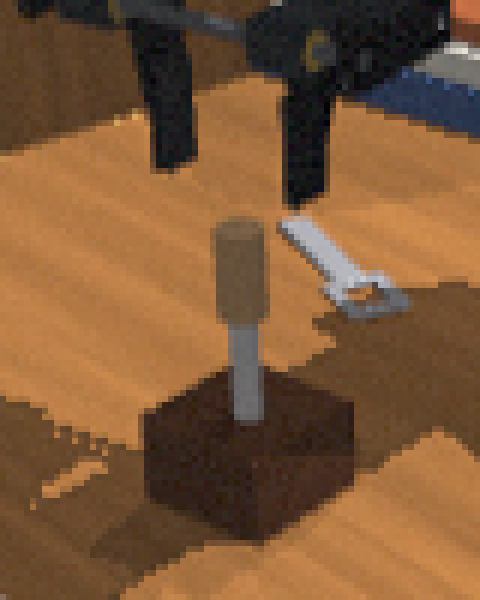

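The fingers straddle the upright handle, whose top at about (284,158) matches the prediction. Descending and gripping.

Emit:
move_arm:
  series:
    - {"grip": 0.7, "xyz": [0, 0, 30], "angular": [0, 0, 0]}
    - {"grip": 0.7, "xyz": [0, 0, 52], "angular": [0, 0, 0]}
    - {"grip": 0.7, "xyz": [0, 0, 63], "angular": [0, 0, 0]}
    - {"grip": 0.7, "xyz": [0, 0, 63], "angular": [0, 0, 0]}
    - {"grip": 0.1, "xyz": [0, 0, 63], "angular": [0, 0, 0]}
    - {"grip": 0.1, "xyz": [0, 0, 63], "angular": [0, 0, 0]}
    - {"grip": 0.1, "xyz": [0, 0, 63], "angular": [0, 0, 0]}
    - {"grip": 0.1, "xyz": [0, 0, 63], "angular": [0, 0, 0]}
    - {"grip": 0.1, "xyz": [0, 0, 63], "angular": [0, 0, 0]}
    - {"grip": 0.1, "xyz": [0, 0, 63], "angular": [0, 0, 0]}

```text
time_s: 9.6
tcp_pos: [0.543, -0.239, 0.1218]
ee_rot: [[-0.963, -0.269, 0.0], [-0.269, 0.963, -0.0], [-0.0, -0.0, -1.0]]
wrist_force: [1.2, 0.6, 1.3]
gripper_width: 0.265
gripper_force: 30.0
```

Emit:
move_arm:
  series:
    - {"grip": 0.1, "xyz": [0, 0, 0], "angular": [0, 0, 0]}
    - {"grip": 0.1, "xyz": [0, 0, 0], "angular": [0, 0, 0]}
    - {"grip": 0.1, "xyz": [0, 0, 0], "angular": [0, 0, 0]}
    - {"grip": 0.1, "xyz": [0, 0, 0], "angular": [0, 0, 0]}

```text
time_s: 10.0
tcp_pos: [0.543, -0.239, 0.1218]
ee_rot: [[-0.963, -0.269, 0.0], [-0.269, 0.963, -0.0], [-0.0, -0.0, -1.0]]
wrist_force: [-0.2, 0.2, 2.0]
gripper_width: 0.268
gripper_force: 30.0
```

```bash
python3 - <<'E'
from h import *
to([.5426,-.2389,.1215])
E
```

```text
t 10.0 tcp [ 0.543  -0.239   0.1218] shift [0.4 0.2 0.3] yaw y 105.6 z [ 4.e-04 -2.e-04 -1.e+00] F [-0.2  0.2  2. ] grip 0.268 30.0
```

Emit:
move_arm:
  series:
    - {"grip": 0.1, "xyz": [0, 0, -10], "angular": [0, 0, 0]}
    - {"grip": 0.1, "xyz": [0, 0, -40], "angular": [0, 0, 0]}
    - {"grip": 0.1, "xyz": [0, 0, -80], "angular": [0, 0, 0]}
    - {"grip": 0.1, "xyz": [0, 0, -120], "angular": [0, 0, 0]}
    - {"grip": 0.1, "xyz": [-7, 20, -140], "angular": [0, 0, 0]}
    - {"grip": 0.1, "xyz": [-20, 60, -140], "angular": [0, 0, 0]}
    - {"grip": 0.1, "xyz": [-34, 100, -140], "angular": [0, 0, 0]}
    - {"grip": 0.1, "xyz": [-48, 140, -140], "angular": [0, 0, 0]}
    - {"grip": 0.1, "xyz": [-60, 175, -140], "angular": [0, 0, 0]}
    - {"grip": 0.1, "xyz": [-66, 194, -140], "angular": [0, 0, 0]}

```text
time_s: 11.0
tcp_pos: [0.5541, -0.0318, 0.2619]
ee_rot: [[-0.963, -0.271, 0.0], [-0.271, 0.963, 0.001], [-0.0, 0.001, -1.0]]
wrist_force: [0.9, 0.9, -0.7]
gripper_width: 0.269
gripper_force: 30.0
```

Emit:
move_arm:
  series:
    - {"grip": 0.1, "xyz": [0, 0, 0], "angular": [0, 0, 0]}
    - {"grip": 0.1, "xyz": [0, 0, 0], "angular": [0, 0, 0]}
    - {"grip": 0.1, "xyz": [0, 0, 0], "angular": [0, 0, 0]}

```text
time_s: 11.3
tcp_pos: [0.5542, -0.0351, 0.2616]
ee_rot: [[-0.964, -0.268, -0.0], [-0.268, 0.964, -0.0], [0.0, -0.0, -1.0]]
wrist_force: [-0.3, -1.0, -1.6]
gripper_width: 0.269
gripper_force: 30.0
```

```bash
python3 - <<'E'
from h import *
to([.5544,-.0345,.255])
s=cap("scene"); print(proj(s,[.5544,-.0345,.148]))
cv2.imwrite("pics/q1.png",cv2.cvtColor(cv2.resize(s["img"][120:220,294:374],(480,600),interpolation=cv2.INTER_NEAREST),cv2.COLOR_RGB2BGR))
E
```

```text
t 11.3 tcp [ 0.5542 -0.0351  0.2616] shift [-0.4  0.5  6.6] yaw y 105.5 z [-3.e-04 -1.e-04 -1.e+00] F [-0.3 -1.  -1.6] grip 0.269 30.0
[334.60973704 182.77377945]
```

View pics/q1.png

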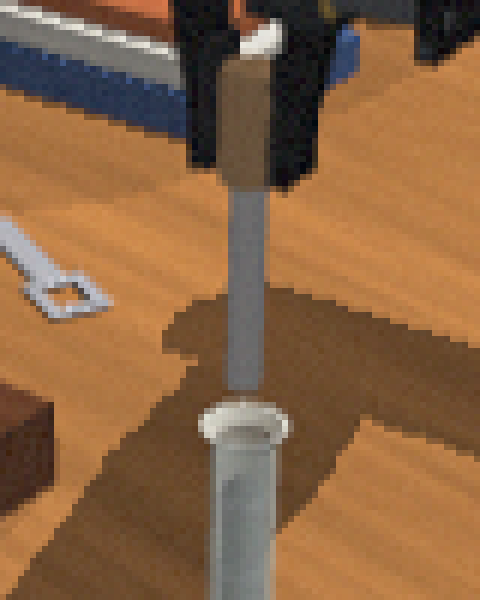

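The shaft foot at about crop (245,385) lines up with the tube axis (244). Lowering into the mouth and then feeling for contact.

Emit:
move_arm:
  series:
    - {"grip": 0.1, "xyz": [0, 0, 8], "angular": [0, 0, 0]}
    - {"grip": 0.1, "xyz": [0, 0, 14], "angular": [0, 0, 0]}
    - {"grip": 0.1, "xyz": [0, 0, 18], "angular": [0, 0, 0]}
    - {"grip": 0.1, "xyz": [0, 0, 21], "angular": [0, 0, 0]}
    - {"grip": 0.1, "xyz": [0, 0, 23], "angular": [0, 0, 0]}
    - {"grip": 0.1, "xyz": [0, 0, 25], "angular": [0, 0, 0]}
    - {"grip": 0.1, "xyz": [0, 0, 26], "angular": [0, 0, 0]}
    - {"grip": 0.1, "xyz": [0, 0, 26], "angular": [0, 0, 0]}

```text
time_s: 12.15
tcp_pos: [0.5543, -0.0343, 0.2355]
ee_rot: [[-0.963, -0.269, -0.0], [-0.269, 0.963, -0.0], [0.0, 0.0, -1.0]]
wrist_force: [-0.0, -0.1, 0.2]
gripper_width: 0.271
gripper_force: 30.0
```

Emit:
move_arm:
  series:
    - {"grip": 0.1, "xyz": [0, 0, 1], "angular": [0, 0, 0]}
    - {"grip": 0.1, "xyz": [0, 0, 2], "angular": [0, 0, 0]}
    - {"grip": 0.1, "xyz": [0, 0, 3], "angular": [0, 0, 0]}
    - {"grip": 0.1, "xyz": [0, 0, 4], "angular": [0, 0, 0]}
    - {"grip": 0.1, "xyz": [0, 0, 5], "angular": [0, 0, 0]}
    - {"grip": 0.1, "xyz": [0, 0, 6], "angular": [0, 0, 0]}
    - {"grip": 0.1, "xyz": [0, 0, 6], "angular": [0, 0, 0]}

```text
time_s: 12.85
tcp_pos: [0.5543, -0.0343, 0.2293]
ee_rot: [[-0.963, -0.268, -0.0], [-0.268, 0.963, -0.0], [0.0, 0.0, -1.0]]
wrist_force: [0.4, -0.4, -1.0]
gripper_width: 0.27
gripper_force: 30.0
```

Emit:
move_arm:
  series:
    - {"grip": 0.1, "xyz": [0, 0, 1], "angular": [0, 0, 0]}
    - {"grip": 0.1, "xyz": [0, 0, 2], "angular": [0, 0, 0]}
    - {"grip": 0.1, "xyz": [0, 0, 3], "angular": [0, 0, 0]}
    - {"grip": 0.1, "xyz": [0, 0, 4], "angular": [0, 0, 0]}
    - {"grip": 0.1, "xyz": [0, 0, 5], "angular": [0, 0, 0]}
    - {"grip": 0.1, "xyz": [0, 0, 6], "angular": [0, 0, 0]}
    - {"grip": 0.1, "xyz": [0, 0, 7], "angular": [0, 0, 0]}
    - {"grip": 0.1, "xyz": [0, 0, 8], "angular": [0, 0, 0]}

```text
time_s: 13.65
tcp_pos: [0.5544, -0.0343, 0.2215]
ee_rot: [[-0.963, -0.268, -0.0], [-0.268, 0.963, -0.0], [0.0, 0.0, -1.0]]
wrist_force: [0.1, -0.2, -0.4]
gripper_width: 0.267
gripper_force: 30.0
```

Emit:
move_arm:
  series:
    - {"grip": 0.1, "xyz": [0, 0, 1], "angular": [0, 0, 0]}
    - {"grip": 0.1, "xyz": [0, 0, 2], "angular": [0, 0, 0]}
    - {"grip": 0.1, "xyz": [0, 0, 3], "angular": [0, 0, 0]}
    - {"grip": 0.1, "xyz": [0, 0, 4], "angular": [0, 0, 0]}

```text
time_s: 14.05
tcp_pos: [0.5544, -0.0343, 0.2175]
ee_rot: [[-0.963, -0.268, -0.0], [-0.268, 0.963, -0.0], [0.0, 0.0, -1.0]]
wrist_force: [-0.3, 0.5, -1.2]
gripper_width: 0.272
gripper_force: 30.0
```

Emit:
move_arm:
  series:
    - {"grip": 0.1, "xyz": [0, 0, 1], "angular": [0, 0, 0]}
    - {"grip": 0.1, "xyz": [0, 0, 2], "angular": [0, 0, 0]}
    - {"grip": 0.1, "xyz": [0, 0, 3], "angular": [0, 0, 0]}

```text
time_s: 14.35
tcp_pos: [0.5549, -0.0344, 0.2157]
ee_rot: [[-0.963, -0.269, 0.002], [-0.269, 0.963, -0.0], [-0.002, -0.001, -1.0]]
wrist_force: [-2.3, 0.8, 7.4]
gripper_width: 0.264
gripper_force: 30.0
```

Emit:
move_arm:
  series:
    - {"grip": 0.1, "xyz": [0, 0, 1], "angular": [0, 0, 0]}
    - {"grip": 0.1, "xyz": [0, 0, 2], "angular": [0, 0, 0]}
    - {"grip": 0.1, "xyz": [0, 0, 3], "angular": [0, 0, 0]}

```text
time_s: 14.65
tcp_pos: [0.5552, -0.0345, 0.2137]
ee_rot: [[-0.963, -0.269, 0.003], [-0.269, 0.963, -0.001], [-0.003, -0.001, -1.0]]
wrist_force: [-1.2, 1.2, 9.6]
gripper_width: 0.267
gripper_force: 30.0
```

Contact came at about 27 mm below the mouth, and the cells are now sliding at about 9 N. Continuing steadily.

Emit:
move_arm:
  series:
    - {"grip": 0.1, "xyz": [0, 0, 1], "angular": [0, 0, 0]}
    - {"grip": 0.1, "xyz": [0, 0, 2], "angular": [0, 0, 0]}
    - {"grip": 0.1, "xyz": [0, 0, 3], "angular": [0, 0, 0]}
    - {"grip": 0.1, "xyz": [0, 0, 4], "angular": [0, 0, 0]}
    - {"grip": 0.1, "xyz": [0, 0, 5], "angular": [0, 0, 0]}
    - {"grip": 0.1, "xyz": [0, 0, 6], "angular": [0, 0, 0]}

```text
time_s: 15.25
tcp_pos: [0.5551, -0.0345, 0.2077]
ee_rot: [[-0.963, -0.269, 0.003], [-0.269, 0.963, -0.001], [-0.003, -0.001, -1.0]]
wrist_force: [-2.1, 0.4, 8.0]
gripper_width: 0.267
gripper_force: 30.0
```

Emit:
move_arm:
  series:
    - {"grip": 0.1, "xyz": [0, 0, 1], "angular": [0, 0, 0]}
    - {"grip": 0.1, "xyz": [0, 0, 2], "angular": [0, 0, 0]}

```text
time_s: 15.45
tcp_pos: [0.5551, -0.0345, 0.2057]
ee_rot: [[-0.963, -0.269, 0.003], [-0.269, 0.963, -0.001], [-0.003, -0.001, -1.0]]
wrist_force: [-2.2, 0.4, 7.8]
gripper_width: 0.266
gripper_force: 30.0
```

Emit:
move_arm:
  series:
    - {"grip": 0.1, "xyz": [0, 0, 1], "angular": [0, 0, 0]}
    - {"grip": 0.1, "xyz": [0, 0, 2], "angular": [0, 0, 0]}

```text
time_s: 15.65
tcp_pos: [0.5554, -0.0346, 0.2043]
ee_rot: [[-0.963, -0.27, 0.003], [-0.27, 0.963, -0.001], [-0.003, -0.002, -1.0]]
wrist_force: [-2.2, 0.2, 11.2]
gripper_width: 0.269
gripper_force: 30.0
```

Emit:
move_arm:
  series:
    - {"grip": 0.1, "xyz": [0, 0, 0.5], "angular": [0, 0, 0]}
    - {"grip": 0.1, "xyz": [0, 0, 1], "angular": [0, 0, 0]}

```text
time_s: 15.85
tcp_pos: [0.5554, -0.0346, 0.2036]
ee_rot: [[-0.963, -0.27, 0.004], [-0.27, 0.963, -0.001], [-0.003, -0.002, -1.0]]
wrist_force: [-2.8, 0.8, 12.4]
gripper_width: 0.266
gripper_force: 30.0
```

Emit:
move_arm:
  series:
    - {"grip": 0.1, "xyz": [0, 0, 0.5], "angular": [0, 0, 0]}
    - {"grip": 0.1, "xyz": [0, 0, 1], "angular": [0, 0, 0]}

```text
time_s: 16.05
tcp_pos: [0.5554, -0.0346, 0.2026]
ee_rot: [[-0.963, -0.27, 0.004], [-0.27, 0.963, -0.001], [-0.003, -0.002, -1.0]]
wrist_force: [-2.6, -0.4, 11.6]
gripper_width: 0.266
gripper_force: 30.0
```

Emit:
move_arm:
  series:
    - {"grip": 0.1, "xyz": [0, 0, 0.5], "angular": [0, 0, 0]}
    - {"grip": 0.1, "xyz": [0, 0, 0.5], "angular": [0, 0, 0]}

```text
time_s: 16.25
tcp_pos: [0.5553, -0.0346, 0.202]
ee_rot: [[-0.963, -0.269, 0.004], [-0.269, 0.963, -0.001], [-0.003, -0.002, -1.0]]
wrist_force: [-3.0, 0.5, 10.8]
gripper_width: 0.269
gripper_force: 30.0
```

Emit:
move_arm:
  series:
    - {"grip": 0.1, "xyz": [0, 0, 0.5], "angular": [0, 0, 0]}
    - {"grip": 0.1, "xyz": [0, 0, 1], "angular": [0, 0, 0]}

```text
time_s: 16.45
tcp_pos: [0.5554, -0.0346, 0.2011]
ee_rot: [[-0.963, -0.269, 0.004], [-0.269, 0.963, -0.001], [-0.003, -0.002, -1.0]]
wrist_force: [-2.8, 0.4, 10.7]
gripper_width: 0.271
gripper_force: 30.0
```

Emit:
move_arm:
  series:
    - {"grip": 0.1, "xyz": [0, 0, 0.5], "angular": [0, 0, 0]}
    - {"grip": 0.1, "xyz": [0, 0, 0.5], "angular": [0, 0, 0]}

```text
time_s: 16.65
tcp_pos: [0.5554, -0.0346, 0.2006]
ee_rot: [[-0.963, -0.269, 0.004], [-0.269, 0.963, -0.001], [-0.003, -0.002, -1.0]]
wrist_force: [-2.2, 0.8, 11.1]
gripper_width: 0.267
gripper_force: 30.0
```

Emit:
move_arm:
  series:
    - {"grip": 0.1, "xyz": [0, 0, 0.5], "angular": [0, 0, 0]}
    - {"grip": 0.1, "xyz": [0, 0, 0.5], "angular": [0, 0, 0]}

```text
time_s: 16.85
tcp_pos: [0.5555, -0.0346, 0.2005]
ee_rot: [[-0.963, -0.27, 0.004], [-0.27, 0.963, -0.001], [-0.004, -0.002, -1.0]]
wrist_force: [-2.5, 0.9, 12.5]
gripper_width: 0.273
gripper_force: 30.0
```

Emit:
move_arm:
  series:
    - {"grip": 0.1, "xyz": [0, 0, 0.5], "angular": [0, 0, 0]}
    - {"grip": 0.1, "xyz": [0, 0, 0.5], "angular": [0, 0, 0]}

```text
time_s: 17.05
tcp_pos: [0.5556, -0.0346, 0.2003]
ee_rot: [[-0.963, -0.27, 0.005], [-0.27, 0.963, -0.001], [-0.004, -0.002, -1.0]]
wrist_force: [-3.7, -0.2, 13.9]
gripper_width: 0.266
gripper_force: 30.0
```

Emit:
move_arm:
  series:
    - {"grip": 0.1, "xyz": [0, 0, 0.5], "angular": [0, 0, 0]}
    - {"grip": 0.1, "xyz": [0, 0, 0.5], "angular": [0, 0, 0]}

```text
time_s: 17.25
tcp_pos: [0.5559, -0.0346, 0.2002]
ee_rot: [[-0.963, -0.27, 0.005], [-0.27, 0.963, -0.001], [-0.005, -0.003, -1.0]]
wrist_force: [-3.0, 0.9, 14.5]
gripper_width: 0.27
gripper_force: 30.0
```

Emit:
move_arm:
  series:
    - {"grip": 0.1, "xyz": [0, 0, 0.5], "angular": [0, 0, 0]}
    - {"grip": 0.1, "xyz": [0, 0, 0.5], "angular": [0, 0, 0]}

```text
time_s: 17.45
tcp_pos: [0.556, -0.0346, 0.2001]
ee_rot: [[-0.963, -0.27, 0.006], [-0.27, 0.963, -0.001], [-0.005, -0.003, -1.0]]
wrist_force: [-3.1, 1.0, 16.5]
gripper_width: 0.265
gripper_force: 30.0
```

Bottom felt: the TCP has stopped at 0.200 and the force is climbing about 1.5 N per step. Pressing on to about 22 N and holding.

Emit:
move_arm:
  series:
    - {"grip": 0.1, "xyz": [0, 0, 0.5], "angular": [0, 0, 0]}
    - {"grip": 0.1, "xyz": [0, 0, 1], "angular": [0, 0, 0]}
    - {"grip": 0.1, "xyz": [0, 0, 1], "angular": [0, 0, 0]}

```text
time_s: 17.75
tcp_pos: [0.5564, -0.0347, 0.1999]
ee_rot: [[-0.963, -0.27, 0.007], [-0.27, 0.963, -0.001], [-0.007, -0.003, -1.0]]
wrist_force: [-3.3, 0.6, 18.9]
gripper_width: 0.268
gripper_force: 30.0
```

Emit:
move_arm:
  series:
    - {"grip": 0.1, "xyz": [0, 0, 0.5], "angular": [0, 0, 0]}
    - {"grip": 0.1, "xyz": [0, 0, 1], "angular": [0, 0, 0]}
    - {"grip": 0.1, "xyz": [0, 0, 1], "angular": [0, 0, 0]}
    - {"grip": 0.1, "xyz": [0, 0, 1], "angular": [0, 0, 0]}

```text
time_s: 18.15
tcp_pos: [0.5569, -0.0347, 0.1996]
ee_rot: [[-0.963, -0.271, 0.009], [-0.271, 0.963, -0.002], [-0.008, -0.004, -1.0]]
wrist_force: [-4.4, -0.0, 20.9]
gripper_width: 0.268
gripper_force: 30.0
```

Emit:
move_arm:
  series:
    - {"grip": 0.1, "xyz": [0, 0, 0.5], "angular": [0, 0, 0]}
    - {"grip": 0.1, "xyz": [0, 0, 0.8], "angular": [0, 0, 0]}
    - {"grip": 0.1, "xyz": [0, 0, 0.8], "angular": [0, 0, 0]}
    - {"grip": 0.1, "xyz": [0, 0, 0.8], "angular": [0, 0, 0]}
    - {"grip": 0.1, "xyz": [0, 0, 0.8], "angular": [0, 0, 0]}

```text
time_s: 18.65
tcp_pos: [0.5575, -0.0346, 0.1994]
ee_rot: [[-0.963, -0.271, 0.01], [-0.271, 0.963, -0.001], [-0.01, -0.004, -1.0]]
wrist_force: [-3.2, 0.2, 22.5]
gripper_width: 0.271
gripper_force: 30.0
```

Emit:
move_arm:
  series:
    - {"grip": 0.1, "xyz": [0, 0, -4], "angular": [0, 0, 0]}
    - {"grip": 0.1, "xyz": [0, 0, -10], "angular": [0, 0, 0]}
    - {"grip": 0.1, "xyz": [0, 0, -25], "angular": [0, 0, 0]}
    - {"grip": 0.1, "xyz": [0, 0, -45], "angular": [0, 0, 0]}
    - {"grip": 0.1, "xyz": [0, 0, -72], "angular": [0, 0, 0]}
    - {"grip": 0.1, "xyz": [0, 0, -72], "angular": [0, 0, 0]}
    - {"grip": 0.1, "xyz": [0, 0, -72], "angular": [0, 0, 0]}

```text
time_s: 19.35
tcp_pos: [0.5541, -0.0342, 0.2644]
ee_rot: [[-0.963, -0.268, -0.0], [-0.268, 0.963, 0.001], [-0.0, 0.001, -1.0]]
wrist_force: [-0.2, -0.1, -1.0]
gripper_width: 0.266
gripper_force: 30.0
```

```bash
python3 - <<'E'
from h import *
to([.543,-.239,.2618])
i=cap("scene")["img"]
cv2.imwrite("pics/u1.png",cv2.cvtColor(cv2.resize(i[140:250,284:374],(490,600),interpolation=cv2.INTER_NEAREST),cv2.COLOR_RGB2BGR))
E
```

```text
t 19.35 tcp [ 0.5541 -0.0342  0.2644] shift [  65.6 -194.3    2.4] yaw y 105.6 z [-2.e-04  7.e-04 -1.e+00] F [-0.2 -0.1 -1. ] grip 0.266 30.0
```

View pics/u1.png

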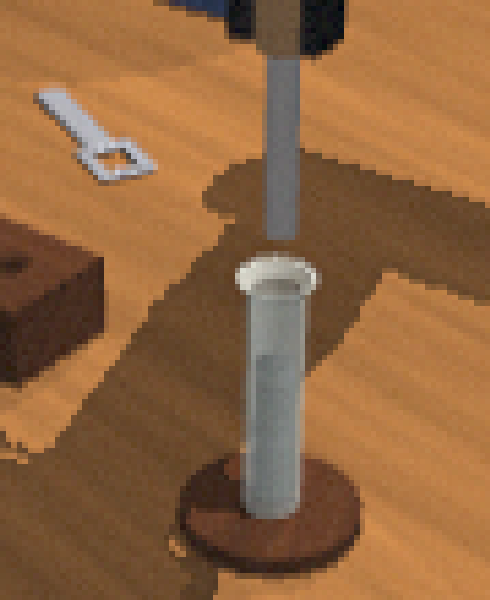

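The cell column now tops out lower (crop row about 355 of mouth 275) and reaches the tube floor. The pusher is straight and clear. Returning to the holder.

Emit:
move_arm:
  series:
    - {"grip": 0.1, "xyz": [10, -30, 0], "angular": [0, 0, 0]}
    - {"grip": 0.1, "xyz": [24, -70, 0], "angular": [0, 0, 0]}
    - {"grip": 0.1, "xyz": [38, -112, 0], "angular": [0, 0, 0]}
    - {"grip": 0.1, "xyz": [52, -154, 0], "angular": [0, 0, 0]}
    - {"grip": 0.1, "xyz": [62, -182, 20], "angular": [0, 0, 0]}
    - {"grip": 0.1, "xyz": [66, -194, 50], "angular": [0, 0, 0]}
    - {"grip": 0.1, "xyz": [66, -194, 80], "angular": [0, 0, 0]}
    - {"grip": 0.1, "xyz": [66, -194, 90], "angular": [0, 0, 0]}
    - {"grip": 0.1, "xyz": [66, -194, 90], "angular": [0, 0, 0]}
    - {"grip": 0.1, "xyz": [66, -194, 90], "angular": [0, 0, 0]}

```text
time_s: 20.4
tcp_pos: [0.5436, -0.2388, 0.1755]
ee_rot: [[-0.963, -0.27, 0.001], [-0.27, 0.963, -0.001], [-0.001, -0.001, -1.0]]
wrist_force: [0.4, 0.3, -0.1]
gripper_width: 0.265
gripper_force: 30.0
```

```bash
python3 - <<'E'
from h import *
to([.543,-.239,.123])
E
```

```text
t 20.4 tcp [ 0.5436 -0.2388  0.1755] shift [ 0.7  0.  52.5] yaw y 105.6 z [ 9.e-04 -8.e-04 -1.e+00] F [ 0.4  0.3 -0.1] grip 0.265 30.0
```

Emit:
move_arm:
  series:
    - {"grip": 0.1, "xyz": [0.5, 0, 6], "angular": [0, 0, 0]}
    - {"grip": 0.1, "xyz": [0.5, 0, 12], "angular": [0, 0, 0]}
    - {"grip": 0.1, "xyz": [0.5, 0, 18], "angular": [0, 0, 0]}
    - {"grip": 0.1, "xyz": [0.5, 0, 25], "angular": [0, 0, 0]}
    - {"grip": 0.1, "xyz": [0.5, 0, 32], "angular": [0, 0, 0]}
    - {"grip": 0.1, "xyz": [0.5, 0, 39], "angular": [0, 0, 0]}
    - {"grip": 0.1, "xyz": [0.5, 0, 46], "angular": [0, 0, 0]}
    - {"grip": 0.1, "xyz": [0.5, 0, 50], "angular": [0, 0, 0]}
    - {"grip": 0.1, "xyz": [0.5, 0, 52], "angular": [0, 0, 0]}
    - {"grip": 0.1, "xyz": [0.5, 0, 52], "angular": [0, 0, 0]}

```text
time_s: 21.4
tcp_pos: [0.5425, -0.2391, 0.1224]
ee_rot: [[-0.963, -0.268, 0.0], [-0.268, 0.963, 0.0], [-0.0, 0.0, -1.0]]
wrist_force: [2.4, 1.0, -2.3]
gripper_width: 0.262
gripper_force: 30.0
```

Fully in. Releasing and lifting clear.

Emit:
move_arm:
  series:
    - {"grip": 0.4, "xyz": [0, 0, 0], "angular": [0, 0, 0]}
    - {"grip": 0.7, "xyz": [0, 0, 0], "angular": [0, 0, 0]}
    - {"grip": 0.7, "xyz": [0, 0, 0], "angular": [0, 0, 0]}
    - {"grip": 0.7, "xyz": [0, 0, 0], "angular": [0, 0, 0]}
    - {"grip": 0.7, "xyz": [0, 0, 0], "angular": [0, 0, 0]}
    - {"grip": 0.7, "xyz": [0, 0, 0], "angular": [0, 0, 0]}
    - {"grip": 0.7, "xyz": [0, 0, -20], "angular": [0, 0, 0]}
    - {"grip": 0.7, "xyz": [0, 0, -55], "angular": [0, 0, 0]}
    - {"grip": 0.7, "xyz": [0, 0, -95], "angular": [0, 0, 0]}
    - {"grip": 0.7, "xyz": [0, 0, -95], "angular": [0, 0, 0]}

```text
time_s: 22.4
tcp_pos: [0.5455, -0.2402, 0.2244]
ee_rot: [[-0.963, -0.27, 0.012], [-0.27, 0.963, -0.004], [-0.01, -0.007, -1.0]]
wrist_force: [-0.2, -0.4, -0.9]
gripper_width: 0.701
gripper_force: 0.0
```

```bash
python3 - <<'E'
from h import *
to([.543,-.239,.123])
i=cap("scene")["img"]
cv2.imwrite("pics/v1.png",cv2.cvtColor(cv2.resize(i[130:310,250:450],(800,720))[:600],cv2.COLOR_RGB2BGR))
E
```

```text
t 22.4 tcp [ 0.5455 -0.2402  0.2244] shift [  3.2   2.6 101.4] yaw y 105.6 z [ 0.0121 -0.0041 -0.9999] F [-0.2 -0.4 -0.9] grip 0.701 0.0
```

View pics/v1.png

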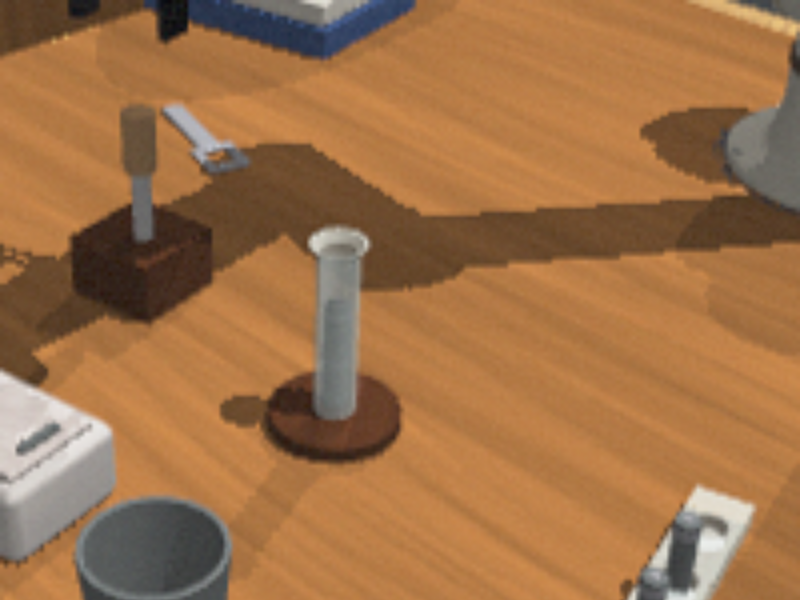

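The pusher stands in its holder (crop 140,170), the cells are down in the tube (top at crop row about 300), the long cells are untouched and the gripper is clear.

```bash
python3 -c "
from station import r
print(r.finish_job())"
```

```text
the job is handed in; nothing more can be done
None
```

I handed the job in after about 22 s of robot time. The short cell is in the tube and both cells were pressed home at about 22 N. The pusher is back in its holder and I saw nothing else on the table moved; the judge gave no verdict.

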